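# Crank up the tumbler's belt tension

### The arm

A 6-joint arm with a two-finger parallel gripper is mounted at the origin on the work surface. World frame = base frame: x ahead of the robot, y to its left, z up, the work surface at z = 0. Lengths are in m, angles in rad, forces in N, time in s.
With the tool pointing down it reaches from about 0.35 to 0.775 m from the base axis. Payload 7.3 kg.
Tool frame: the origin (TCP) lies midway between the tips of the shut fingers; the grasp point (between the pads) lies 19 mm behind it (robot.grip_depth is the z of the grasp point in the tool frame, in m); z points along the fingers, y is the line along which they close (so a half turn about z gives the same grasp; the last joint's range is limited). The gripper opens to 92 mm and grips with 3 to 60 N. Pads are 19 mm wide; open, the fingers measure 130 mm over their backs; the gripper's body (75 mm by 190 mm) begins 47 mm behind the grasp point.
Start: joints at [0.986, 0.342, 1.524, -0, 1.275, -0.146], TCP at [0.223, 0.475, 0.227] pointing down, gripper open.
Joint ranges: [-2.53, 2.53], [-0.77, 2.02], [0.04, 2.7], [-1, 4.14], [0.28, 2.66], [-3.11, 3.11]. Speed limits (rad/s): [2.57, 2.57, 3.14, 3.14, 3.14, 3.14].

### API

Orientations are given as [roll, pitch, yaw] about the fixed x, y, z axes, in that order (R = Rz(yaw) Ry(pitch) Rx(roll)).
In Python, from cell import robot, viewer gives the robot as it stands.
- The arm moves only by the tool step_arm, never from a script. Its argument "increments" is a list of rows, each an object with "delta_pos": the shift along the tool's x, y, z in cm, a list of three; "dr": the turn, a rotation vector about the tool's x, y, z in degrees, a list of three; "fingers": the closure, from -1 (fully open) to 1 (shut), so that 0 is half open. In form: [{"delta_pos": [tx, ty, tz], "dr": [wx, wy, wz], "fingers": fingers}, ...]. A call has exactly 5 rows; each row is the pose to reach, as a shift and turn from the pose commanded when the call began, along the tool's axes at that moment; what a row does not reach only later rows make up. A row lasts 1/8 s, in which the tool goes at most 62.5 mm and 10.7 degrees, less where a joint would pass 70% of its speed; a pose out of reach is approached as far as the arm can. A call with a gripper value outside its range is refused whole. The fingers move at their own pace and stop on an object; "newtons" is the grip in N (left out, the last holds). Time passes only in rows, so rows that repeat a pose let the fingers close, or fill a call up. It gives the time, the measured TCP pose, the force, the opening and the grip force at its end, in the units of the state.
- robot.observe(): the state, without advancing time (a new reading comes with each control period).
- viewer.read_camera(name): name is "side" or "top" or "wrist"; returns the picture (480x640x3 uint8, red, green, blue); there is no depth.
- viewer.camera_params(name): a dict with "K" (3x3 intrinsics, pixels), "T" (4x4, takes a point from camera to world coordinates). Camera axes: x right, y down, z forward; pixel columns grow to the right and rows downward; lengths in m; the calibration is good to about 2 mm. A picture is of the moment at which its call begins: read the wrist's pose just before it. camera_params takes no time and is no camera call; for the wrist camera it gives the pose at the moment of the call.
- robot.hand_in(): hands the job in; it is judged then, once.
The state is a dict: "time": time; "qpos": joint angles; "qvel": joint speeds; "joint_efforts": joint torques, N m; "tool_pos": TCP position; "tool_rot": TCP orientation; "contact_force": force on the tool from outside, world axes, zero at the start; "torque": the same for the moment, N m; "opening": finger opening in m; "grip_force": force on a finger pad.
Only numpy, scipy, OpenCV 4.12 (cv2) and the standard library are available. Lean on these libraries where they do the work, as an engineer would, in place of code of your own. Each camera call takes 0.05 s, during which the arm holds its last target. There are 200 camera calls.

### The job

Take the loose crank off its rest, lower its socket into the well on top of the tumbler's drive housing and feel for the hidden drive square without forcing it, until the socket has dropped fully home on the well's floor. Then wind it clockwise until the tension pointer stands at the marker tab, without overtightening, and let go, leaving the crank home on the square for a later trim. Leave the tumbler's switch off and everything else where it is.

Things in the scene. Friction and masses are not known exactly. Their poses are not given: they have to be found in the camera images.
- machine: the fixed twin-barrel rock tumbler. Origin on the shelf under the well's axis; x across the machine (away from the robot at yaw 0), y towards the barrels. Drive housing 210 (x) by 200 (y) mm round the origin, flat deck at 85 mm, motor bell on its -y side; two rubber barrels, 116 mm in diameter, from y = 139 to 432 mm, tops at 199 mm; toggle switch on the deck at x -70, y 70 mm, rising 50 mm
- well_mouth (a point): centre of the round well's mouth, level with the deck: 44 mm diameter with a 3 mm chamfer, 40 mm deep, walls upright. Axes as machine
- well_floor (a point): centre of the well's flat floor, axes as machine. The tensioner spindle ends here in an upright drive square, black with grease, 22 mm wide, coaxial with the well; its top 5 mm is a round pilot, 21 mm in diameter, coned at the end. How the square is turned is not measured; the pilot's top is 15 to 23 mm above the floor. It turns stiffly (about 0.2 N m), stays where left, and has a stop 0.6 rad anticlockwise of its start
- pointer (a point): the tension pointer, a thin black blade with a steel stud in a slotted scale strip on the deck, along machine x at y = -70 mm. Point on the stud, 3.5 mm above the deck. It is geared to the spindle: 8 mm towards machine +x for each radian of clockwise turn
- mark (a point): the marker's point on the pointer's line, axes as machine; the brass tab itself, 8 mm wide along x, is clipped 15 to 30 mm to the -y side of it. It starts 16 to 32 mm ahead (+x) of the pointer; the pointer is right when its machine x is this point's to within half the tab's width. 8 mm past it is overtight
- crank_mouth (a point): centre of the crank's open socket mouth, its lowest point; z up the shaft, x along the arm to the handle. Socket 41 mm in diameter, 43 mm high, with a square cavity 23.5 mm wide, 25 mm deep, two of whose flats face crank +x and -x. Crank about 0.5 kg, 172 mm tall. It starts upright with the socket over the post of its rest, standing on the plate
- crank_boss (a point): centre of the aluminium boss on the shaft's axis above the arm, 123 mm above the mouth: 26 mm along the arm (x), 24 mm across (y), from 105 to 141 mm above the mouth; flat sides face crank +y and -y. The arm is a flat bar 24 mm wide, 95 to 105 mm above the mouth, from x = -20 to 88 mm
- crank_handle (a point): centre of the crank's black upright handle grip, 75 mm from the shaft's axis along crank x, 141 mm above the mouth: 24 mm diameter, from 110 to 168 mm above the mouth, turns freely on its upright pin
- crank_rest: the crank's rest, screwed down: a steel plate 84 by 84 by 6 mm with a round post of 16 mm diameter up to 26 mm above the shelf at its centre. Origin on the shelf under the post
- switch (a joint): the tumbler's toggle switch lever, 0 = off (leaning to machine -x), 0.95 = on
- grit_jar: red plastic grit jar, 80 mm diameter, 115 mm high, origin under its centre
- crock: open stoneware crock, 124 mm diameter, 110 mm high, origin under its centre
- pebble: flat granite pebble, 60 mm across, 20 mm high, origin under its centre
- sieve: round zinc sieve frame, 150 mm diameter, 42 mm high, origin under its centre
- polish_can: metal can, 66 mm diameter, 110 mm high, origin under its centre
- dish: steel dish, 90 mm diameter, 35 mm high, origin under its centre
There are look-alikes about, which are no part of the job. Leave any orange look-alike of the part that bears crank_mouth alone.

How it is judged:
By the outcome, as a careful person would: the job done as asked, in the order asked, and still so for the second after the job is handed in, with the robot touching nothing.
It also fails if it takes over 58 s, if anything falls off the work surface, if the arm or the gripper's body presses on something with over 40 N, if the wrist force passes 120 N, or if a joint passes its speed limit or range.

## Working session

There is one attempt and no reset: what is moved stays moved. The work goes in short steps, Python scripts to look and compute and a tool call to move; the robot and the scene stay as the last step left them, time stands still between calls to the robot, and variables do not carry over. Pictures are saved under pics/ and viewed, at most 12 in all, crops included, and the job is handed in when it is done.

Besides the shell and the picture viewer there is one more tool, called after "Emit:" as a command line: name --argument value ..., lists and objects as JSON in quotes. step_arm: Moves the arm, as the interface text tells. Its arguments: {"type":"object","properties":{"increments":{"type":"array"},"newtons":{"type":"number"}},"required":["increments"]}

```bash
ls; mkdir -p pics
python3 - <<'E'
from cell import robot, viewer
import cv2,numpy as np
a=viewer.read_camera("top");b=viewer.read_camera("side")
cv2.imwrite("pics/top.png",a[:,:,::-1]);cv2.imwrite("pics/side.png",b[:,:,::-1])
np.set_printoptions(precision=4,suppress=True)
for n in("top","side","wrist"):print(n,viewer.camera_params(n))
print(robot.observe(),robot.grip_depth)
E
```

```text
pics
top {'K': array([[433.1785,   0.    , 322.0262],
       [  0.    , 433.1785, 236.1597],
       [  0.    ,   0.    ,   1.    ]]), 'T': array([[ 0.012 , -0.9927,  0.12  ,  0.45  ],
       [-0.9995, -0.0156, -0.0291, -0.211 ],
       [ 0.0307, -0.1196, -0.9924,  1.0275],
       [ 0.    ,  0.    ,  0.    ,  1.    ]])}
side {'K': array([[604.5131,   0.    , 330.6193],
       [  0.    , 604.5131, 244.149 ],
       [  0.    ,   0.    ,   1.    ]]), 'T': array([[ 0.7155, -0.3831,  0.5842, -0.2727],
       [-0.6983, -0.3692,  0.6132, -1.1191],
       [-0.0192, -0.8467, -0.5316,  0.8805],
       [ 0.    ,  0.    ,  0.    ,  1.    ]])}
wrist {'K': array([[370.919 ,   0.    , 312.3477],
       [  0.    , 370.919 , 236.2921],
       [  0.    ,   0.    ,   1.    ]]), 'T': array([[ 0.4237,  0.8629,  0.2756,  0.1485],
       [ 0.9058, -0.4029, -0.131 ,  0.5113],
       [-0.0019,  0.3052, -0.9523,  0.3847],
       [ 0.    ,  0.    ,  0.    ,  1.    ]])}
{'time': 0.1, 'qpos': array([ 0.986 ,  0.3427,  1.5249, -0.    ,  1.2754, -0.146 ]), 'qvel': array([ 0.0007, -0.0019, -0.0041, -0.0001, -0.0001,  0.0011]), 'joint_efforts': array([  0.0009, -43.2004, -24.4696,   0.0719,   0.0527,  -0.    ]), 'tool_pos': array([0.2228, 0.475 , 0.2261]), 'tool_rot': array([-3.1402, -0.0002,  2.7028]), 'contact_force': array([0.092 , 0.9671, 0.0127]), 'torque': array([ 0.0215,  0.011 , -0.0372]), 'grip_force': 0.0, 'opening': 0.09181003507125701} -0.0188
```

View pics/top.png

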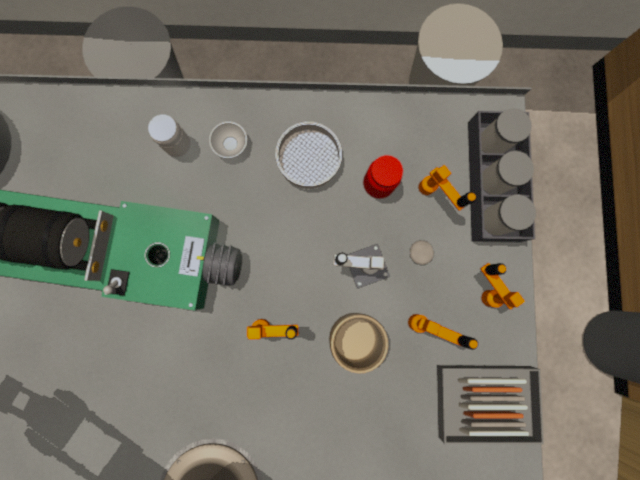

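View pics/side.png

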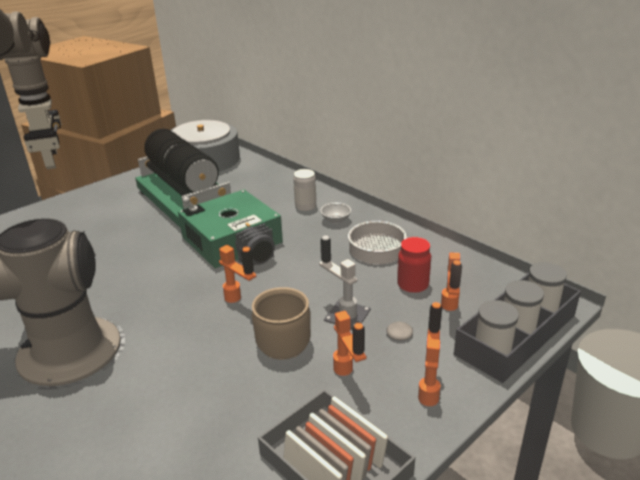

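Top view: the steel crank has its boss at about (375,262) and handle at (342,258), over the rest plate at (368,266). The orange look-alikes are at (435,182), (498,288), (440,330) and (272,330). I choose the bare-metal crank on the plate. Next is one close crop of it together with the housing (well at (158,255), scale at (190,255)).

```bash
cat > h.py <<'E'
import numpy as np,cv2
from cell import robot,viewer
np.set_printoptions(precision=4,suppress=True)
def ray(P,u,v):
    d=np.linalg.inv(P["K"])@[u,v,1]; return P["T"][:3,3],P["T"][:3,:3]@d
def onz(P,u,v,z):
    o,d=ray(P,u,v); return o+d*(z-o[2])/d[2]
def proj(P,p):
    q=P["T"][:3,:3].T@(np.asarray(p)-P["T"][:3,3]); q=P["K"]@q; return q[:2]/q[2]
def two(P,a,Q,b):
    o,d=ray(P,*a);p,e=ray(Q,*b)
    s=np.linalg.lstsq(np.c_[d,-e],p-o,rcond=None)[0]
    x=o+d*s[0];y=p+e*s[1];return (x+y)/2,np.linalg.norm(x-y)
E
python3 - <<'E'
import cv2,numpy as np
a=cv2.imread("pics/top.png");b=cv2.imread("pics/side.png")
f=lambda im,x,y,w,h,s:cv2.resize(im[y:y+h,x:x+w],None,fx=s,fy=s,interpolation=cv2.INTER_CUBIC)
A=f(a,95,195,150,120,2*1.333333);  B=f(a,325,235,75,60,5.33333)
C=f(b,180,170,120,96,3.33333); D=f(b,300,220,80,120,2.666667)
o=np.zeros((600,800,3),np.uint8)
o[:A.shape[0],:400]=A[:,:400];o[:B.shape[0],400:]=B[:,:400]
C=C[:600-320];o[320:320+C.shape[0],:C.shape[1]]=C;D=D[:280];o[320:320+D.shape[0],400:400+D.shape[1]]=D
cv2.imwrite("pics/c1.png",o)
E
```

```text
(no output)
```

View pics/c1.png

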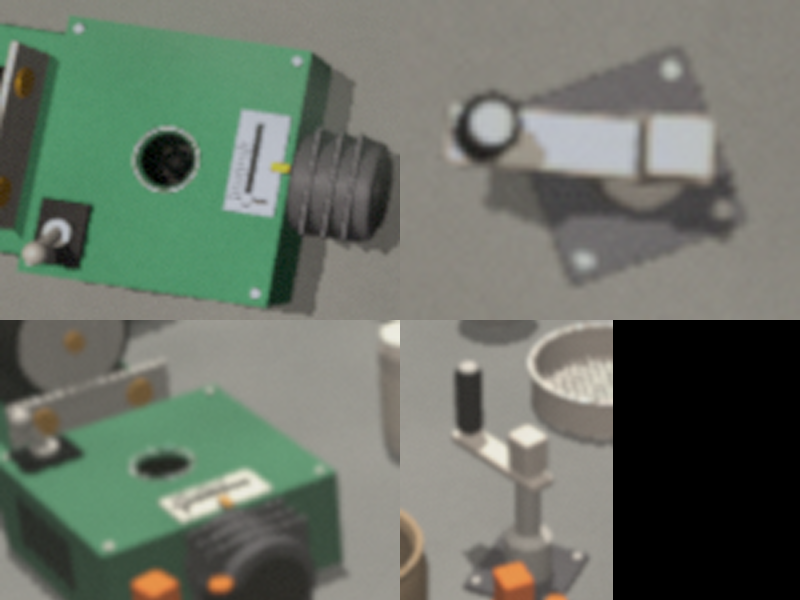

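Run:
```python
from h import *
T=viewer.camera_params("top");S=viewer.camera_params("side")
A=lambda x,y:(95+x/2.66667,195+y/2.66667)
B=lambda x,y:(325+(x-400)/5.33333,235+y/5.33333)
b=onz(T,*B(680,147),.147);h=onz(T,*B(492,123),.174)
print("boss",b,"handle",h,np.linalg.norm((h-b)[:2]),np.arctan2(*(h-b)[1::-1]),"reach",np.hypot(*b[:2]))
w=onz(T,*A(166,159),.085);print("well",w,np.hypot(*w[:2]))
s=[onz(T,*A(*p),.085) for p in((79,28),(297,61),(255,293))]
print(s,np.linalg.norm(s[0]-s[1]),np.linalg.norm(s[1]-s[2]),(s[0]+s[2])/2)
d=s[0]-s[1];e=s[1]-s[2];y1=np.arctan2(-d[0],d[1]);y2=np.arctan2(e[1],e[0]);print("yaw",y1,y2)
y=(y1+y2)/2;R=np.array([[np.cos(y),np.sin(y)],[-np.sin(y),np.cos(y)]])
for n,p in(("tab",(281,168)),("slot+",(262,125)),("slot-",(250,185)),("switch",(56,232))):
  print(n,R@(onz(T,*A(*p),.087)-w)[:2])
print("side boss top", two(T,B(680,147),S,(300+(529-400)/2.66667,220+(437-320)/2.66667)))
print("side well", two(T,A(166,159),S,(180+162/3.33333,170+(464-320)/3.3333)))
```

```text
boss [ 0.5039 -0.3507  0.147 ] handle [ 0.5102 -0.2765  0.174 ] 0.07448466557959982 1.4865076571701643 reach 0.613957403435912
well [0.5182 0.1163 0.085 ] 0.5310987709108496
[array([0.6245, 0.1927, 0.085 ]), array([0.6002, 0.0147, 0.085 ]), array([0.412 , 0.0398, 0.085 ])] 0.17967410855711202 0.18987573886234174 [0.5182 0.1163 0.085 ]
yaw -0.13556476822211025 -0.13259473983142683
tab [ 0.0064 -0.093 ]
slot+ [ 0.0385 -0.0717]
slot- [-0.0108 -0.071 ]
switch [-0.0703  0.0741]
side boss top (array([ 0.506 , -0.353 ,  0.1429]), np.float64(0.004755641349204312))
side well (array([0.52  , 0.1155, 0.0831]), np.float64(0.004272430296195624))
```

Emit:
step_arm --increments '[{"delta_pos": [-4.9,-2.2,-1.5],"dr": [0,0,6],"fingers": -1},{"delta_pos": [-9.9,-4.4,-2.9],"dr": [0,0,12],"fingers": -1},{"delta_pos": [-14.8,-6.6,-4.4],"dr": [0,0,18],"fingers": -1},{"delta_pos": [-19.8,-8.8,-5.8],"dr": [0,0,24],"fingers": -1},{"delta_pos": [-24.7,-11,-7.3],"dr": [0,0,29],"fingers": -1}]'

```text
time: 0.72
tool_pos: [0.4007, 0.2692, 0.2999]
tool_rot: [-3.141, -0.0, 2.194]
contact_force: [-0.0, 0.4, -0.7]
opening: 0.0921
grip_force: 0.0
```

```bash
cat >> h.py <<'E'
def mv(x,y,z,yaw):
    "increments (cm, deg) from measured pose to a tool-down pose"
    s=robot.observe();p=s["tool_pos"];a=s["tool_rot"][2]
    d=np.array([x,y,z])-p;c,n=np.cos(a),np.sin(a)
    dy=(yaw-a+np.pi)%(2*np.pi)-np.pi
    print("at",s["time"],p,s["tool_rot"],"q",s["qpos"],"F",s["contact_force"],s["torque"],"op",s["opening"],s["grip_force"])
    print("tool cm",np.array([c*d[0]+n*d[1],n*d[0]-c*d[1],-d[2]])*100,"dist",np.linalg.norm(d)*100,"wz deg",-np.degrees(dy))
E
python3 -c "
from h import *
mv(.495,.03,.2,1.4865)"
```

```text
at 0.725 [0.4007 0.2692 0.2999] [-3.1411 -0.0002  2.1935] q [ 0.4326  0.214   1.4982  0.0001  1.4298 -0.1902] F [-0.0075  0.3622 -0.6985] [-0.0287  0.0233  0.0048] op 0.09213719560485027 0.0
tool cm [-24.9319  -6.2884   9.9919] dist 27.58583397836632 wz deg 40.50993340801577
```

Emit:
step_arm --increments '[{"delta_pos": [-5,-1.3,2],"dr": [0,0,8],"fingers": -1},{"delta_pos": [-10,-2.5,4],"dr": [0,0,16],"fingers": -1},{"delta_pos": [-15,-3.8,6],"dr": [0,0,24],"fingers": -1},{"delta_pos": [-20,-5,8],"dr": [0,0,32],"fingers": -1},{"delta_pos": [-24.9,-6.3,10],"dr": [0,0,40.5],"fingers": -1}]'

```text
time: 1.35
tool_pos: [0.495, 0.0305, 0.1989]
tool_rot: [-3.141, -0.0, 1.485]
contact_force: [0.8, -1.5, -0.4]
opening: 0.0917
grip_force: 0.0
```

Run:
```python
from h import *
import pickle
P=viewer.camera_params("wrist");im=viewer.read_camera("wrist")
cv2.imwrite("pics/w1.png",im[:,:,::-1]);pickle.dump(P,open("w1.pkl","wb"))
mv(.504,-.351,.25,1.4865)
```

```text
at 1.4 [0.4958 0.0254 0.1962] [-3.139   0.003   1.4759] q [-0.1013  0.3198  1.6465 -0.0032  1.178  -0.0052] F [ 0.7363 -5.2079 -1.1109] [-0.3134 -0.0209 -0.0269] op 0.09169944910777907 0.0
tool cm [-37.3966   4.3815  -5.3774] dist 38.03447891780397 wz deg -0.6055572346993149
```

View pics/w1.png

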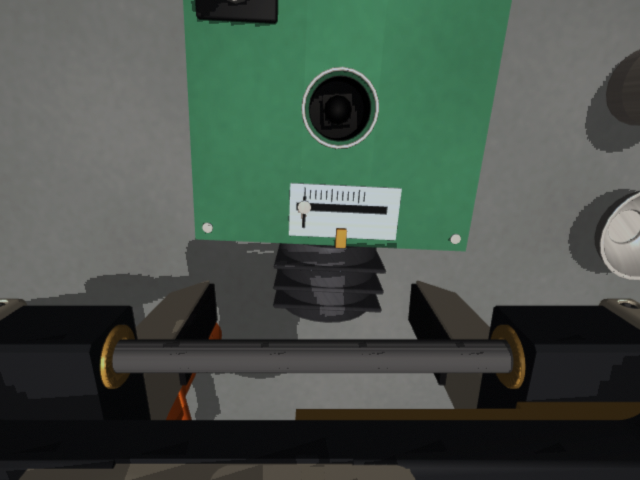

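Wrist view: well mouth is at (340,107) with the square and pilot visible at about (338,110), the pointer stud at (305,207), and the brass tab at (341,238). Next I measure these and brighten the well.

Run:
```python
from h import *
import pickle
P=pickle.load(open("w1.pkl","rb"));im=cv2.imread("pics/w1.png")
w=onz(P,340.3,107.5,.085);y=-.134
R=np.array([[np.cos(y),np.sin(y)],[-np.sin(y),np.cos(y)]])
print("well",w, "diam mm",1e3*np.linalg.norm(onz(P,303,107.5,.085)-onz(P,378,107.5,.085)))
W=np.array([.5182,.1163,.085])
s=[onz(P,*p,.085) for p in((207,228),(456,239))];print("screw gap",np.linalg.norm(s[0]-s[1]),"yaw",np.arctan2(*(s[1]-s[0])[1::-1]))
for n,p,z in(("stud",(305,207),.0885),("tab",(341,238),.087)): print(n,R@(onz(P,*p,z)-w)[:2])
c=cv2.resize(im[60:155,290:390],None,fx=6,fy=6,interpolation=cv2.INTER_CUBIC).astype(float)
cv2.imwrite("pics/w1c.png",np.clip((c/255)**.5*400-20,0,255).astype(np.uint8))
```

```text
well [0.5227 0.1188 0.085 ] diam mm 52.05649208268699
screw gap 0.19199598063704063 yaw -0.1306447563512332
stud [-0.0214 -0.0711]
tab [ 0.0072 -0.0944]
```

View pics/w1c.png

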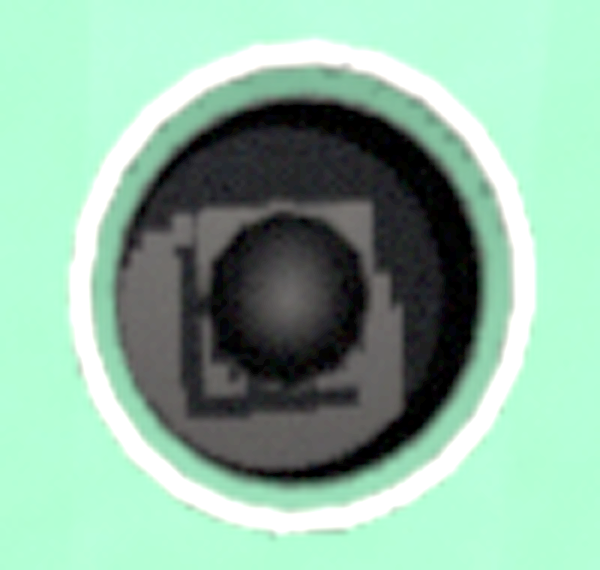

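The square's sides lie nearly along the image axes, so its world yaw is about -0.05. Stud to tab is about 28.6 mm, or about 3.6 rad. That first wrist frame was taken while the arm was still moving, so I take one settled frame and fit the ring by mask.

Run:
```python
from h import *
P=viewer.camera_params("wrist");im=viewer.read_camera("wrist")
cv2.imwrite("pics/w2.png",im[:,:,::-1])
hsv=cv2.cvtColor(im,cv2.COLOR_RGB2HSV)
def blobs(m,n,z,lo,hi):
  for c in cv2.findContours(m.astype(np.uint8),cv2.RETR_EXTERNAL,cv2.CHAIN_APPROX_NONE)[0]:
    A=cv2.contourArea(c)
    if lo<A<hi and c[:,0,1].max()<290:
      e=cv2.fitEllipse(c);print(n,A,e,onz(P,*e[0],z))
m=(hsv[...,1]<60)&(hsv[...,2]>150)
blobs(m,"white",.085,30,20000)
blobs((abs(hsv[...,0].astype(int)-20)<8)&(hsv[...,1]>120)&(hsv[...,2]>100),"brass",.087,30,1000)
# square edges, brightened grey
mv(.504,-.351,.25,1.4865)
print(P["T"][:3,0])
```

```text
white 59.5 ((456.46710205078125, 231.9742889404297), (8.121756553649902, 9.541112899780273), 65.73443603515625) [0.6055 0.0157 0.085 ]
white 59.0 ((204.06585693359375, 222.6120147705078), (8.493229866027832, 9.20555591583252), 132.92025756835938) [0.4156 0.0408 0.085 ]
white 1500.0 ((624.1874389648438, 231.30287170410156), (34.609375, 81.1010971069336), 1.4508554935455322) [0.7321 0.0044 0.085 ]
white 5614.0 ((342.68756103515625, 204.4554443359375), (58.03987503051758, 140.7757568359375), 91.96980285644531) [0.5209 0.045  0.085 ]
white 4925.0 ((337.70489501953125, 98.5653305053711), (76.69071197509766, 81.7757797241211), 10.366043090820312) [0.5225 0.1191 0.085 ]
brass 162.5 ((339.6212463378906, 232.45989990234375), (10.059066772460938, 22.582778930664062), 1.3987644910812378) [0.517  0.0241 0.087 ]
at 1.45 [0.4948 0.0282 0.1972] [-3.1377  0.0011  1.4822] q [-0.0971  0.3177  1.6465 -0.0013  1.1812 -0.0081] F [0.4087 0.4025 0.6739] [ 0.0018  0.0572 -0.0136] op 0.09156228162920264 0.0
tool cm [-37.6866   4.2745  -5.2782] dist 38.29371527043969 wz deg -0.24501715219753215
[ 0.9956 -0.0935 -0.003 ]
```

Emit:
step_arm --increments '[{"delta_pos": [-6,0.7,-1.3],"dr": [0,0,0],"fingers": -1},{"delta_pos": [-12,1.4,-2.5],"dr": [0,0,0],"fingers": -1},{"delta_pos": [-18,2.0,-3.6],"dr": [0,0,0],"fingers": -1},{"delta_pos": [-24,2.7,-4.5],"dr": [0,0,0],"fingers": -1},{"delta_pos": [-30,3.4,-5.3],"dr": [0,0,0],"fingers": -1}]'

```text
time: 2.08
tool_pos: [0.5044, -0.2706, 0.2533]
tool_rot: [3.141, -0.0, 1.492]
contact_force: [1.1, 1.1, 0.2]
opening: 0.0919
grip_force: 0.0
```

Emit:
step_arm --increments '[{"delta_pos": [-4,0.45,0],"dr": [0,0,0],"fingers": -1},{"delta_pos": [-7.7,0.9,0],"dr": [0,0,0],"fingers": -1},{"delta_pos": [-7.7,0.9,0],"dr": [0,0,0],"fingers": -1},{"delta_pos": [-7.7,0.9,0],"dr": [0,0,0],"fingers": -1},{"delta_pos": [-7.7,0.9,0],"dr": [0,0,0],"fingers": -1}]'

```text
time: 2.7
tool_pos: [0.5074, -0.3457, 0.253]
tool_rot: [3.141, -0.0, 1.492]
contact_force: [-0.7, -0.4, -0.1]
opening: 0.0917
grip_force: 0.0
```

Run:
```python
from h import *
import pickle
P=viewer.camera_params("wrist");im=viewer.read_camera("wrist")
cv2.imwrite("pics/w3.png",im[:,:,::-1]);pickle.dump(P,open("w3.pkl","wb"))
mv(.504,-.351,.112,1.4865)
print("predict boss",proj(P,(.5039,-.3507,.147)),"handle",proj(P,(.5102,-.2765,.174)))
```

```text
at 2.75 [ 0.5074 -0.3458  0.2531] [ 3.1413 -0.0002  1.4916] q [-0.7232  0.4928  1.2145  0.0003  1.4342 -0.644 ] F [-0.2445  0.3583 -0.2069] [-0.0827  0.1141 -0.0046] op 0.0919033359168482 0.0
tool cm [-0.5413 -0.2975 14.1059] dist 14.119432539209557 wz deg 0.2894209114107717
predict boss [307.1148 241.7427] handle [306.8235 142.1936]
```

View pics/w3.png

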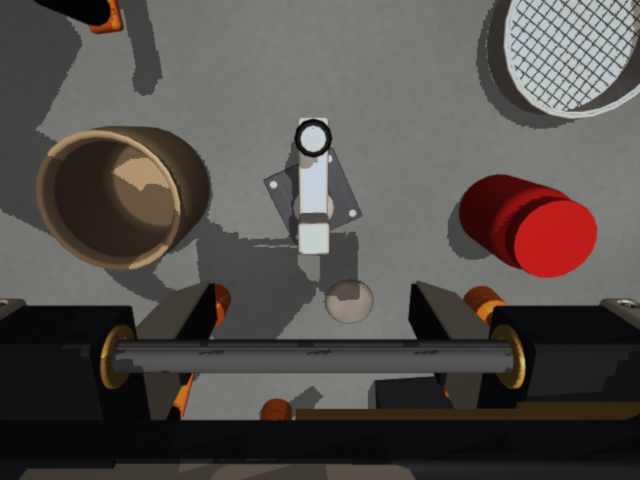

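Boss top is at (313.5,238) and handle top at (313,138), close to the prediction. The crock is on the left at (110,198) and the jar on the right at (555,235).

Run:
```python
from h import *
import pickle
P=pickle.load(open("w3.pkl","rb"))
b=onz(P,313.5,238,.147);h=onz(P,313,138,.174);print(b,h,np.linalg.norm((h-b)[:2]),"yaw",np.arctan2(*(h-b)[1::-1]))
for n,p,z in(("crock",(110,198),.11),("jar",(555,235),.115)):
  q=onz(P,*p,z);print(n,q,np.linalg.norm((q-b)[:2]))
m=(b+[.5039,-.3507,.147])/2;print(m)
mv(b[0],m[1],.112,np.arctan2(*(h-b)[1::-1]))
```

```text
[ 0.5089 -0.3481  0.147 ] [ 0.5142 -0.2743  0.174 ] 0.07402785222248598 yaw 1.4990586422257672
crock [ 0.343  -0.3124  0.11  ] 0.1697060325573558
jar [ 0.7103 -0.3716  0.115 ] 0.2027937595796044
[ 0.5064 -0.3494  0.147 ]
at 2.75 [ 0.5074 -0.3458  0.2531] [ 3.1413 -0.0002  1.4916] q [-0.7232  0.4928  1.2145  0.0003  1.4342 -0.644 ] F [-0.2445  0.3583 -0.2069] [-0.0827  0.1141 -0.0046] op 0.0919033359168482 0.0
tool cm [-0.3438  0.1804 14.1059] dist 14.111257086888898 wz deg -0.4301362845404644
```

Emit:
step_arm --increments '[{"delta_pos": [-0.3,0.1,4.5],"dr": [0,0,0],"fingers": -1},{"delta_pos": [-0.35,0.1,9],"dr": [0,0,0],"fingers": -1},{"delta_pos": [-0.35,0.1,12.5],"dr": [0,0,0],"fingers": -1},{"delta_pos": [-0.35,0.1,14.1],"dr": [0,0,0],"fingers": -1},{"delta_pos": [-0.35,0.1,14.1],"dr": [0,0,0],"fingers": -1}]'

```text
time: 3.38
tool_pos: [0.5078, -0.3502, 0.1114]
tool_rot: [-3.141, -0.001, 1.49]
contact_force: [-0.3, -0.3, -0.5]
opening: 0.0917
grip_force: 0.0
```

Emit:
step_arm --newtons 25 --increments '[{"delta_pos": [0,0,0],"dr": [0,0,0],"fingers": 0.3},{"delta_pos": [0,0,0],"dr": [0,0,0],"fingers": 1},{"delta_pos": [0,0,0],"dr": [0,0,0],"fingers": 1},{"delta_pos": [0,0,0],"dr": [0,0,0],"fingers": 1},{"delta_pos": [0,0,0],"dr": [0,0,0],"fingers": 1}]'

```text
time: 4.0
tool_pos: [0.5078, -0.3508, 0.1118]
tool_rot: [3.141, -0.0, 1.49]
contact_force: [0.7, -0.4, -0.1]
opening: 0.0463
grip_force: 0.0
```

Emit:
step_arm --newtons 40 --increments '[{"delta_pos": [0,0,0],"dr": [0,0,0],"fingers": 1},{"delta_pos": [0,0,0],"dr": [0,0,0],"fingers": 1},{"delta_pos": [0,0,0],"dr": [0,0,0],"fingers": 1},{"delta_pos": [0,0,0],"dr": [0,0,0],"fingers": 1},{"delta_pos": [0,0,0],"dr": [0,0,0],"fingers": 1}]'

```text
time: 4.62
tool_pos: [0.5078, -0.3507, 0.1116]
tool_rot: [3.142, -0.0, 1.49]
contact_force: [-1.1, -0.2, -0.4]
opening: 0.0235
grip_force: 40.0
```

Emit:
step_arm --newtons 55 --increments '[{"delta_pos": [0,0,-2],"dr": [0,0,0],"fingers": 1},{"delta_pos": [0,0,-5],"dr": [0,0,0],"fingers": 1},{"delta_pos": [0,0,-9],"dr": [0,0,0],"fingers": 1},{"delta_pos": [0,0,-13],"dr": [0,0,0],"fingers": 1},{"delta_pos": [0,0,-15],"dr": [0,0,0],"fingers": 1}]'

```text
time: 5.25
tool_pos: [0.5079, -0.3509, 0.2633]
tool_rot: [3.14, 0.001, 1.49]
contact_force: [1.2, -0.1, -5.5]
opening: 0.0236
grip_force: 55.0
```

Run:
```python
from h import *
import pickle
im=viewer.read_camera("wrist")
P=viewer.camera_params("wrist");im=viewer.read_camera("wrist");S=viewer.camera_params("side");sd=viewer.read_camera("side")
pickle.dump(P,open("w4.pkl","wb"))
s=robot.observe();t=s["tool_pos"]
u=proj(S,t).astype(int);print(u)
c=cv2.resize(sd[u[1]-90:u[1]+110,u[0]-100:u[0]+100],(400,400),interpolation=cv2.INTER_CUBIC)
o=np.zeros((480,800,3),np.uint8);o[:,:400]=im[:,120:520];o[:400,400:]=c
cv2.imwrite("pics/w4.png",o[:,:,::-1])
mv(.52,-.1,.26,3.09)
# boss 141 above mouth, gripped at 125: top is 16 mm above the grasp point
print("if on axis: boss",proj(P,t+[0,0,.019+.018]))
```

```text
[346 215]
at 5.4 [ 0.5077 -0.3507  0.2615] [3.1414 0.0001 1.4899] q [-0.7286  0.4947  1.1887  0.      1.458  -0.6477] F [-0.5188 -0.0009 -4.9818] [-0.1459  0.082   0.0439] op 0.023813586984627284 54.96261656284332
tool cm [25.0912 -0.8048  0.1493] dist 25.10459686975608 wz deg -91.67974997019019
if on axis: boss [308.5922 341.7481]
```

View pics/w4.png

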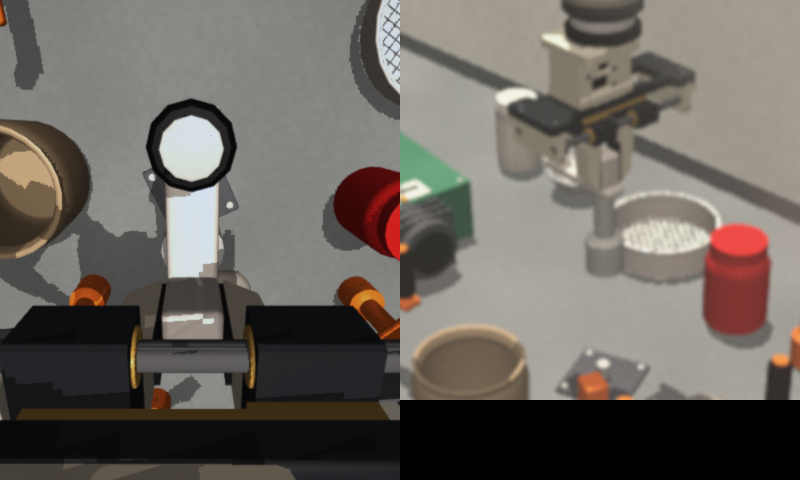

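Crank lifted, upright, and off the post. Handle top is at full-image (311,147), which I use to find where the shaft axis sits in the tool.

Run:
```python
from h import *
import pickle
P=pickle.load(open("w4.pkl","rb"));t=np.array([.5077,-.3507,.2615]);yaw=1.4899
h=onz(P,311,147,.3239);d=(h-t)[:2];x=np.array([np.cos(yaw),np.sin(yaw)]);y=np.array([np.sin(yaw),-np.cos(yaw)])
print("handle in tool",d@x,d@y, "radius px check: 24mm ->",np.linalg.norm(onz(P,311-45,147,.3239)-onz(P,311+45,147,.3239)))
```

```text
handle in tool 0.0761932500069841 0.0009839228737652805 radius px check: 24mm -> 0.023621247048544226
```

Emit:
step_arm --increments '[{"delta_pos": [4,-0.2,0],"dr": [0,0,-9],"fingers": 1},{"delta_pos": [9,-0.4,0],"dr": [0,0,-18],"fingers": 1},{"delta_pos": [14,-0.7,0],"dr": [0,0,-28],"fingers": 1},{"delta_pos": [19,-0.9,0],"dr": [0,0,-38],"fingers": 1},{"delta_pos": [23.6,-1.2,0],"dr": [0,0,-48],"fingers": 1}]'

```text
time: 6.02
tool_pos: [0.5139, -0.1125, 0.2595]
tool_rot: [-3.14, -0.004, 2.333]
contact_force: [1.8, 0.0, -6.0]
opening: 0.0238
grip_force: 55.0
```

```bash
python3 -c "
from h import *
mv(.523,.1177,.225,3.18)"
```

```text
at 6.025 [ 0.5139 -0.1125  0.2595] [-3.1402 -0.0036  2.3334] q [-0.3614  0.3224  1.4607  0.0003  1.3624 -1.1242] F [ 1.841   0.0427 -5.9664] [-0.0977 -0.096   0.062 ] op 0.023756977300240126 54.97413396835327
tool cm [16.0104 16.5623  3.4511] dist 23.292775981207992 wz deg -48.504050601831246
```

Emit:
step_arm --increments '[{"delta_pos": [4,4.1,0],"dr": [0,0,-10],"fingers": 1},{"delta_pos": [8,8.3,0],"dr": [0,0,-20],"fingers": 1},{"delta_pos": [12,12.4,1],"dr": [0,0,-30],"fingers": 1},{"delta_pos": [15,15.5,2.5],"dr": [0,0,-40],"fingers": 1},{"delta_pos": [16,16.55,3.4],"dr": [0,0,-48.5],"fingers": 1}]'

```text
time: 6.65
tool_pos: [0.5237, 0.118, 0.2247]
tool_rot: [3.141, -0.005, -3.101]
contact_force: [-1.0, 0.2, -5.0]
opening: 0.0237
grip_force: 55.0
```

Run:
```python
from h import *
viewer.read_camera("side");viewer.read_camera("side")
sd=viewer.read_camera("side");tp=viewer.read_camera("top")
c=cv2.resize(sd[130:280,180:340],(400,375),interpolation=cv2.INTER_CUBIC)
d=cv2.resize(tp[190:310,95:223],(400,375),interpolation=cv2.INTER_CUBIC)
cv2.imwrite("pics/s5.png",np.hstack([c,d])[:,:,::-1])
mv(.523,.1177,.2,3.18)
```

```text
at 6.85 [0.5247 0.115  0.2265] [-3.1411 -0.0026 -3.1119] q [ 0.0734  0.3661  1.4886 -0.0004  1.2895 -1.527 ] F [-0.18   -0.5311 -4.8536] [ 0.0175 -0.0251  0.0322] op 0.023479495236151875 54.976181387901306
tool cm [0.1667 0.2712 2.6496] dist 2.6686232465296644 wz deg -0.49854318282381377
```

View pics/s5.png

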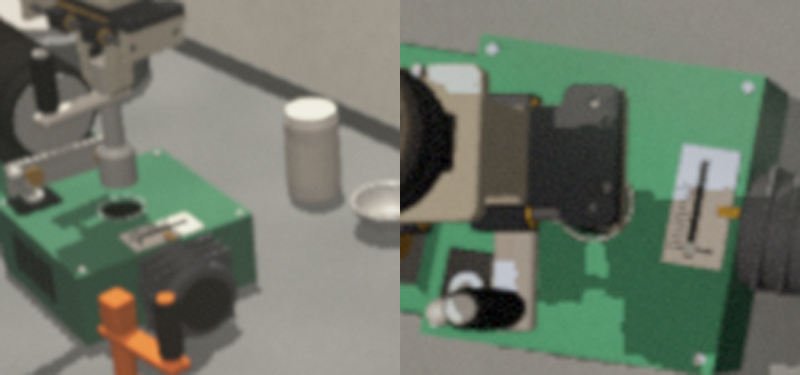

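Socket hangs just over the well (side crop: socket at (117,182), well at (120,210)), with the handle over the switch side but well above it. Now I lower it into the mouth.

Emit:
step_arm --increments '[{"delta_pos": [0.15,0.2,1],"dr": [0,0,0],"fingers": 1},{"delta_pos": [0.15,0.2,2.5],"dr": [0,0,0],"fingers": 1},{"delta_pos": [0.15,0.2,3.4],"dr": [0,0,0],"fingers": 1},{"delta_pos": [0.15,0.2,3.8],"dr": [0,0,0],"fingers": 1},{"delta_pos": [0.15,0.2,4.2],"dr": [0,0,0],"fingers": 1}]'

```text
time: 7.48
tool_pos: [0.524, 0.1173, 0.1856]
tool_rot: [3.141, 0.0, -3.109]
contact_force: [-0.5, 0.6, -5.2]
opening: 0.0237
grip_force: 55.0
```

```bash
python3 -c "
from h import *
mv(.523,.1177,.1836,3.18)"
```

```text
at 7.475 [0.524  0.1173 0.1856] [ 3.1415  0.0003 -3.1094] q [ 0.0774  0.3996  1.5558  0.0001  1.1859 -1.5256] F [-0.4644  0.5821 -5.1694] [ 0.1126 -0.0356  0.0011] op 0.023742761056814568 54.97626006603241
tool cm [0.0965 0.0451 0.2016] dist 0.22802834759576607 wz deg -0.358454677144694
```

Emit:
step_arm --increments '[{"delta_pos": [0,0,0.3],"dr": [0,0,0],"fingers": 1},{"delta_pos": [0,0,0.6],"dr": [0,0,0],"fingers": 1},{"delta_pos": [0,0,0.9],"dr": [0,0,0],"fingers": 1},{"delta_pos": [0,0,1.2],"dr": [0,0,0],"fingers": 1},{"delta_pos": [0,0,1.2],"dr": [0,0,0],"fingers": 1}]'

```text
time: 8.1
tool_pos: [0.5237, 0.1173, 0.1735]
tool_rot: [-3.142, -0.0, -3.109]
contact_force: [0.6, -1.2, -4.8]
opening: 0.0238
grip_force: 55.0
```

Emit:
step_arm --increments '[{"delta_pos": [0,0,0.1],"dr": [0,0,0],"fingers": 1},{"delta_pos": [0,0,0.2],"dr": [0,0,0],"fingers": 1},{"delta_pos": [0,0,0.3],"dr": [0,0,0],"fingers": 1},{"delta_pos": [0,0,0.4],"dr": [0,0,0],"fingers": 1},{"delta_pos": [0,0,0.5],"dr": [0,0,0],"fingers": 1}]'

```text
time: 8.72
tool_pos: [0.5239, 0.1173, 0.1687]
tool_rot: [3.142, 0.0, -3.109]
contact_force: [-0.7, 0.6, -4.3]
opening: 0.0239
grip_force: 55.0
```

Emit:
step_arm --increments '[{"delta_pos": [0,0,0.1],"dr": [0,0,0],"fingers": 1},{"delta_pos": [0,0,0.2],"dr": [0,0,0],"fingers": 1},{"delta_pos": [0,0,0.2],"dr": [0,0,0],"fingers": 1},{"delta_pos": [0,0,0.3],"dr": [0,0,0],"fingers": 1},{"delta_pos": [0,0,0.3],"dr": [0,0,0],"fingers": 1}]'

```text
time: 9.35
tool_pos: [0.5239, 0.1174, 0.1661]
tool_rot: [3.142, 0.001, -3.109]
contact_force: [-1.5, 0.1, -0.4]
opening: 0.0239
grip_force: 55.0
```

Light contact (about 4 N) with the mouth at about 60 mm, the height expected for the square's top. I keep the press light and feel clockwise.

Emit:
step_arm --increments '[{"delta_pos": [0,0,0.05],"dr": [0,0,1],"fingers": 1},{"delta_pos": [0,0,0.08],"dr": [0,0,2],"fingers": 1},{"delta_pos": [0,0,0.08],"dr": [0,0,3],"fingers": 1},{"delta_pos": [0,0,0.08],"dr": [0,0,4],"fingers": 1},{"delta_pos": [0,0,0.08],"dr": [0,0,5],"fingers": 1}]'

```text
time: 9.98
tool_pos: [0.5234, 0.1174, 0.164]
tool_rot: [3.142, -0.002, 3.085]
contact_force: [-0.6, -0.7, -4.2]
opening: 0.0236
grip_force: 55.0
```

```bash
python3 -c "
from h import *
mv(.523,.1177,.1836,3.09)"
```

```text
at 9.975 [0.5234 0.1174 0.164 ] [ 3.1415 -0.0016  3.0855] q [ 0.0776  0.4215  1.5861  0.0003  1.1356 -1.4372] F [-0.6387 -0.7429 -4.1641] [-0.0699  0.2088  0.0688] op 0.02356421805422783 54.97623860836029
tool cm [ 0.0378  0.0262 -1.9581] dist 1.9586297700465165 wz deg -0.2595806306897215
```

Force back to the crank's weight alone: the socket has slipped onto the square at yaw about 3.085. I continue down gently.

Emit:
step_arm --increments '[{"delta_pos": [0,0,0.1],"dr": [0,0,0],"fingers": 1},{"delta_pos": [0,0,0.2],"dr": [0,0,0],"fingers": 1},{"delta_pos": [0,0,0.3],"dr": [0,0,0],"fingers": 1},{"delta_pos": [0,0,0.4],"dr": [0,0,0],"fingers": 1},{"delta_pos": [0,0,0.5],"dr": [0,0,0],"fingers": 1}]'

```text
time: 10.6
tool_pos: [0.5231, 0.1175, 0.1598]
tool_rot: [3.141, -0.001, 3.087]
contact_force: [-3.2, 0.9, -3.4]
opening: 0.0238
grip_force: 55.0
```

Emit:
step_arm --increments '[{"delta_pos": [0,0,0.1],"dr": [0,0,0],"fingers": 1},{"delta_pos": [0,0,0.2],"dr": [0,0,0],"fingers": 1},{"delta_pos": [0,0,0.3],"dr": [0,0,0],"fingers": 1},{"delta_pos": [0,0,0.4],"dr": [0,0,0],"fingers": 1},{"delta_pos": [0,0,0.5],"dr": [0,0,0],"fingers": 1}]'

```text
time: 11.22
tool_pos: [0.5234, 0.1174, 0.1547]
tool_rot: [3.142, -0.001, 3.087]
contact_force: [-4.8, 0.9, -1.8]
opening: 0.024
grip_force: 55.0
```

Emit:
step_arm --increments '[{"delta_pos": [0.04,0,0.05],"dr": [0,0,0],"fingers": 1},{"delta_pos": [0.06,0,0.15],"dr": [0,0,0],"fingers": 1},{"delta_pos": [0.06,0,0.25],"dr": [0,0,0],"fingers": 1},{"delta_pos": [0.06,0,0.35],"dr": [0,0,0],"fingers": 1},{"delta_pos": [0.06,0,0.4],"dr": [0,0,0],"fingers": 1}]'

```text
time: 11.85
tool_pos: [0.5232, 0.1174, 0.1508]
tool_rot: [3.142, -0.0, 3.087]
contact_force: [-4.6, 1.0, -1.7]
opening: 0.024
grip_force: 55.0
```

Emit:
step_arm --increments '[{"delta_pos": [0,0,0.05],"dr": [0,0,0],"fingers": 1},{"delta_pos": [0,0,0.1],"dr": [0,0,0],"fingers": 1},{"delta_pos": [0,0,0.15],"dr": [0,0,0],"fingers": 1},{"delta_pos": [0,0,0.15],"dr": [0,0,0],"fingers": 1},{"delta_pos": [0,0,0.15],"dr": [0,0,0],"fingers": 1}]'

```text
time: 12.48
tool_pos: [0.5233, 0.1174, 0.1506]
tool_rot: [3.141, 0.001, 3.087]
contact_force: [-7.2, -0.6, 6.9]
opening: 0.0239
grip_force: 55.0
```

Home: it stopped at mouth z of about 45 mm with a light 7 N. Now I wind clockwise, easing the press a little.

Emit:
step_arm --newtons 60 --increments '[{"delta_pos": [0.03,0,-0.05],"dr": [0,0,6],"fingers": 1},{"delta_pos": [0.03,0,-0.05],"dr": [0,0,14],"fingers": 1},{"delta_pos": [0.03,0,-0.05],"dr": [0,0,22],"fingers": 1},{"delta_pos": [0.03,0,-0.05],"dr": [0,0,30],"fingers": 1},{"delta_pos": [0.03,0,-0.05],"dr": [0,0,38],"fingers": 1}]'

```text
time: 13.1
tool_pos: [0.5226, 0.117, 0.1506]
tool_rot: [-3.141, 0.0, 2.42]
contact_force: [-7.7, -2.3, 4.9]
opening: 0.0236
grip_force: 60.0
```

```bash
python3 -c "
from h import *
mv(.5233,.1174,.1506,3.087-3.575)"
```

```text
at 13.1 [0.5226 0.117  0.1506] [-3.1408  0.0004  2.4197] q [ 0.0777  0.4341  1.607  -0.0009  1.1008 -0.7708] F [-7.6721 -2.3267  4.9053] [-0.352   1.9792  0.2489] op 0.02364234522415462 60.008625984191895
tool cm [-0.0283  0.0726  0.002 ] dist 0.0779273738198738 wz deg 166.59855777221117
```

Emit:
step_arm --increments '[{"delta_pos": [0.04,-0.03,0],"dr": [0,0,10],"fingers": 1},{"delta_pos": [0.06,-0.05,0],"dr": [0,0,20],"fingers": 1},{"delta_pos": [0.06,-0.05,0],"dr": [0,0,30],"fingers": 1},{"delta_pos": [0.06,-0.05,0],"dr": [0,0,40],"fingers": 1},{"delta_pos": [0.06,-0.05,0],"dr": [0,0,50],"fingers": 1}]'

```text
time: 13.72
tool_pos: [0.522, 0.1171, 0.1506]
tool_rot: [3.142, 0.001, 1.546]
contact_force: [-6.3, -1.4, 4.1]
opening: 0.0237
grip_force: 60.0
```

Emit:
step_arm --increments '[{"delta_pos": [0,0,0],"dr": [0,0,10],"fingers": 1},{"delta_pos": [0,0,0],"dr": [0,0,20],"fingers": 1},{"delta_pos": [0,0,0],"dr": [0,0,30],"fingers": 1},{"delta_pos": [0,0,0],"dr": [0,0,40],"fingers": 1},{"delta_pos": [0,0,0],"dr": [0,0,50],"fingers": 1}]'

```text
time: 14.35
tool_pos: [0.5219, 0.1173, 0.1507]
tool_rot: [3.141, 0.0, 0.673]
contact_force: [-6.9, -0.1, 4.2]
opening: 0.0238
grip_force: 60.0
```

Run:
```python
from h import *
T=viewer.camera_params("top");im=viewer.read_camera("top");P=viewer.camera_params("wrist");w=viewer.read_camera("wrist")
mv(.5233,.1174,.1506,3.087-3.575)
d=cv2.resize(im[190:310,95:245],(500,400),interpolation=cv2.INTER_CUBIC)
cv2.imwrite("pics/t6.png",np.hstack([d,cv2.resize(w,None,fx=.46875,fy=.46875)[:, :300] if 0 else np.vstack([cv2.resize(w,(300,225)),np.zeros((175,300,3),np.uint8)])])[:,:,::-1])
```

```text
at 14.45 [0.5219 0.1173 0.1507] [3.1413 0.0002 0.6745] q [ 0.0779  0.4328  1.609  -0.0004  1.0998  0.9743] F [-7.1221 -0.7645  3.675 ] [-0.2564  2.0238  0.0192] op 0.023359335870465202 59.984652400016785
tool cm [0.1154 0.0734 0.0083] dist 0.1370486627730159 wz deg 66.60842224240531
```

View pics/t6.png

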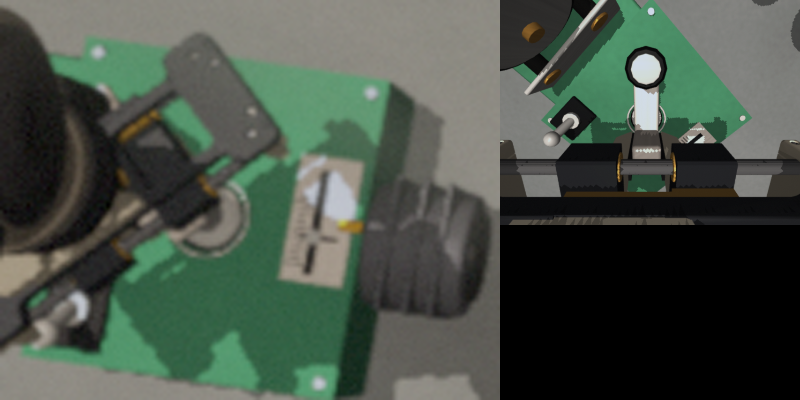

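Top view: the pointer cross is now at crop (313,237) and the tab at (350,227). The pointer has moved towards the tab, the crank is following, and the switch is untouched.

Run:
```python
from h import *
T=viewer.camera_params("top");y=-.134
R=np.array([[np.cos(y),np.sin(y)],[-np.sin(y),np.cos(y)]])
w=np.array([.5182,.1163])
for n,p,z in(("stud",(313,237),.0885),("tab",(350,227),.087)):
  print(n,R@(onz(T,95+p[0]*.3,190+p[1]*.3,z)[:2]-w))
```

```text
stud [-0.0038 -0.0704]
tab [ 0.0061 -0.0923]
```

Emit:
step_arm --increments '[{"delta_pos": [0,0,0],"dr": [0,0,10],"fingers": 1},{"delta_pos": [0,0,0],"dr": [0,0,20],"fingers": 1},{"delta_pos": [0,0,0],"dr": [0,0,30],"fingers": 1},{"delta_pos": [0,0,0],"dr": [0,0,40],"fingers": 1},{"delta_pos": [0,0,0],"dr": [0,0,50],"fingers": 1}]'

```text
time: 15.08
tool_pos: [0.5219, 0.1174, 0.1507]
tool_rot: [3.141, -0.0, -0.199]
contact_force: [-7.8, -0.6, 4.4]
opening: 0.0237
grip_force: 60.0
```

Emit:
step_arm --increments '[{"delta_pos": [0,0,0],"dr": [0,0,8],"fingers": 1},{"delta_pos": [0,0,0],"dr": [0,0,15],"fingers": 1},{"delta_pos": [0,0,0],"dr": [0,0,19],"fingers": 1},{"delta_pos": [0,0,0],"dr": [0,0,19],"fingers": 1},{"delta_pos": [0,0,0],"dr": [0,0,19],"fingers": 1}]'

```text
time: 15.7
tool_pos: [0.5219, 0.1175, 0.1507]
tool_rot: [-3.142, -0.0, -0.526]
contact_force: [-7.7, 0.3, 4.8]
opening: 0.0238
grip_force: 60.0
```

Run:
```python
from h import *
im=viewer.read_camera("top");sd=viewer.read_camera("side")
d=cv2.resize(im[230:290,165:225],(400,400),interpolation=cv2.INTER_CUBIC)
e=cv2.resize(sd[170:250,190:270],(400,400),interpolation=cv2.INTER_CUBIC)
cv2.imwrite("pics/t7.png",np.hstack([d,e])[:,:,::-1])
mv(.5233,.1174,.1506,3.087-3.575)
```

```text
at 15.8 [0.5219 0.1174 0.1507] [-3.1415 -0.0001 -0.5258] q [ 0.078   0.4328  1.609  -0.      1.0998  2.1746] F [-6.5549  0.3137  4.3583] [0.0835 2.1247 0.0703] op 0.02383305026980455 59.98604714870453
tool cm [ 0.1197 -0.065   0.0091] dist 0.1364927932822713 wz deg -2.166167998647481
```

View pics/t7.png

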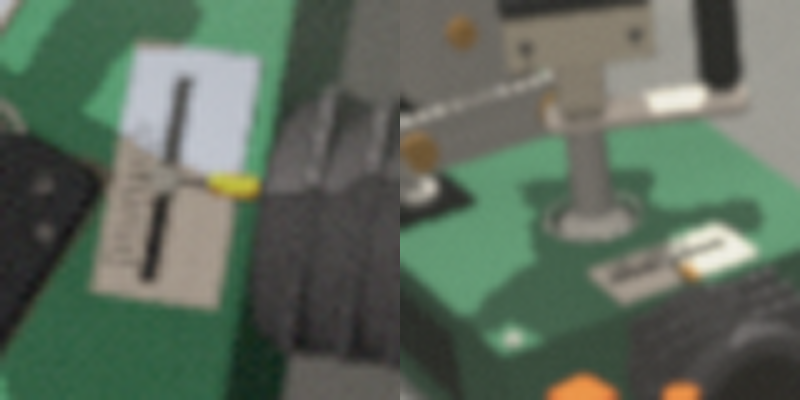

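The blade points at the tab, short by about 1.5 mm. I give it a last small trim of 8°, then release and go straight up.

Emit:
step_arm --increments '[{"delta_pos": [0,0,0],"dr": [0,0,4],"fingers": 1},{"delta_pos": [0,0,0],"dr": [0,0,8],"fingers": 1},{"delta_pos": [0,0,0],"dr": [0,0,8],"fingers": 1},{"delta_pos": [0,0,0],"dr": [0,0,8],"fingers": 0},{"delta_pos": [0,0,0],"dr": [0,0,8],"fingers": -0.4}]'

```text
time: 16.42
tool_pos: [0.5239, 0.1174, 0.1508]
tool_rot: [-3.139, -0.003, -0.666]
contact_force: [0.5, -0.8, -0.4]
opening: 0.0393
grip_force: 0.0
```

Emit:
step_arm --increments '[{"delta_pos": [0,0,0],"dr": [0,0,0],"fingers": -0.4},{"delta_pos": [0,0,0],"dr": [0,0,0],"fingers": -0.4},{"delta_pos": [0,0,0],"dr": [0,0,0],"fingers": -0.4},{"delta_pos": [0,0,0],"dr": [0,0,0],"fingers": -0.4},{"delta_pos": [0,0,0],"dr": [0,0,0],"fingers": -0.4}]'

```text
time: 17.05
tool_pos: [0.5222, 0.1174, 0.1499]
tool_rot: [-3.142, -0.0, -0.666]
contact_force: [0.4, -0.3, -0.3]
opening: 0.0641
grip_force: 0.0
```

Emit:
step_arm --increments '[{"delta_pos": [0,0,-1],"dr": [0,0,0],"fingers": -0.4},{"delta_pos": [0,0,-3],"dr": [0,0,0],"fingers": -0.4},{"delta_pos": [0,0,-6],"dr": [0,0,0],"fingers": -0.4},{"delta_pos": [0,0,-10],"dr": [0,0,0],"fingers": -0.4},{"delta_pos": [0,0,-14],"dr": [0,0,0],"fingers": -0.4}]'

```text
time: 17.68
tool_pos: [0.522, 0.1174, 0.292]
tool_rot: [-3.141, -0.001, -0.666]
contact_force: [1.2, -0.5, -0.1]
opening: 0.0639
grip_force: 0.0
```

Run:
```python
from h import *
viewer.read_camera("top");im=viewer.read_camera("top");sd=viewer.read_camera("side")
d=cv2.resize(im[190:310,95:245],(400,320),interpolation=cv2.INTER_CUBIC)
e=cv2.resize(sd[130:250,160:310],(400,320),interpolation=cv2.INTER_CUBIC)
cv2.imwrite("pics/t8.png",np.hstack([d,e])[:,:,::-1])
S=viewer.camera_params("side")
for k in((0,0,.045+.141),):print("boss top expected side px in crop",(proj(S,np.array([.5205,.1165,0])+k)-[160,130])*2.6667)
print(robot.observe())
```

```text
boss top expected side px in crop [169.2089 130.093 ]
{'time': 17.825, 'qpos': array([0.078 , 0.3171, 1.3772, 0.0001, 1.4414, 2.3144]), 'qvel': array([-0.0005,  0.0359,  0.0708,  0.0002, -0.0226,  0.0008]), 'joint_efforts': array([  0.0312, -45.2003, -27.6107,  -0.0291,   0.111 ,  -0.0003]), 'tool_pos': array([0.5231, 0.1175, 0.2929]), 'tool_rot': array([-3.1376, -0.0043, -0.6656]), 'contact_force': array([-0.7595,  0.0815, -1.2418]), 'torque': array([0.0342, 0.1842, 0.0305]), 'grip_force': 0.0, 'opening': 0.06433772764376136}
```

View pics/t8.png

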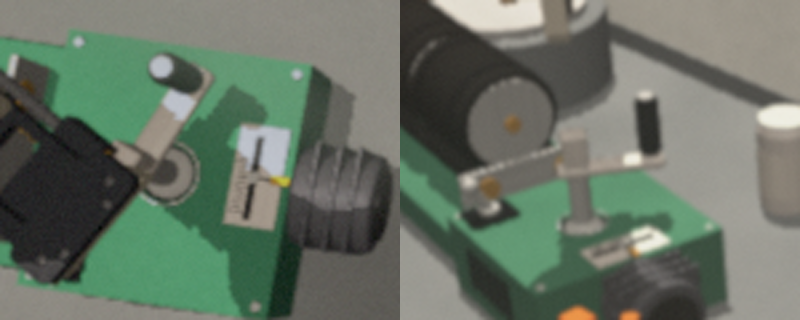

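The crank stands home: the boss top is at crop (173,130) against (169,130) expected. The pointer at (262,176) is level with the tab at (282,181), the switch is unmoved, and the gripper is clear.

```bash
python3 -c "
from cell import robot
print(robot.hand_in())"
```

```text
the job is handed in; nothing more can be done
None
```

The crank is home on the drive square and wound clockwise until the pointer stands at the tab (within about 2 mm, judged from the images). The crank is released, the switch was left off, and the job was handed in at about 18 s.

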